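Sort sealed tins by weight

ROBOT

A 7-joint arm with a two-finger parallel gripper is mounted at the origin on a cart in front of the work surface, level with it; the furniture and walls round the work are solid. World frame = base frame: x ahead of the robot, y to its left, z up, the work surface at z = 0. Lengths are in m, angles in degrees, forces in N, time in s.
With the tool pointing down it reaches from about 0.425 to 0.875 m from the base axis. Payload 4.7 kg.
Tool frame: the origin (TCP) lies at the very end of the fingers, on their centre line; the grasp point (between the pads) lies 19 mm behind it; z points along the fingers, y is the line along which they close (so a half turn about z gives the same grasp; the last joint's range is limited). The gripper opens to 87 mm and grips with 3 to 60 N. Pads are 19 mm wide; open, the fingers measure 117 mm over their backs; the gripper's body (75 mm by 190 mm) begins 51 mm behind the grasp point.
Start: joints at [-71.614, 18.392, -4.016, 83.108, 1.295, 78.541, -3.26], TCP at [0.196, 0.62, 0.223] pointing down, gripper open.
Joint ranges: [-163.93, 163.93], [-17.29, 119.83], [-79.2, 71.16], [3.27, 140.29], [-89.18, 269.18], [5.43, 117.66], [-154.24, 154.24]. Speed limits (degrees/s): [147.25, 147.25, 180, 180, 180, 180, 180].

INTERFACE

Orientations are given as [roll, pitch, yaw] about the fixed x, y, z axes, in that order (R = Rz(yaw) Ry(pitch) Rx(roll)).
In Python, from cell import get_obs, read_camera, sign_off, silhouettes gives the robot as it stands.
- The arm moves only by the tool play_rows, never from a script. Its argument "steps" is a list that holds one entry, the list of rows, each a list of 7 numbers: the shift along the tool's x, y, z in m, then the turn, a rotation vector about the tool's x, y, z in rad, then the finger opening in m, from 0 to 0.087. A call has 1 to 12 rows; each row shifts and turns the commanded pose from where the row before left it, along the tool's axes as they then stand; what a row does not reach is not made up. A row lasts 1/10 s, in which the tool goes at most 50 mm and 8.59 degrees, less where a joint would pass 70% of its speed; a pose out of reach is approached as far as the arm can. A call is refused whole if a number of a shift passes 0.05 or a number of a turn 0.15, either way. A call with a gripper value outside its range is refused whole. The fingers move at their own pace and stop on an object; "force" is the grip in N (left out, the last holds). Time passes only in rows, so rows that do not move let the fingers close. It gives the time, the measured TCP pose, the force, the opening and the grip force at its end, in the units of the state.
- get_obs(): the state, without advancing time (a new reading comes with each control period).
- read_camera(name): name is "side" or "top" or "wrist"; returns a dict with "frame" (480x640x3 uint8, red, green, blue), "intrinsics" (3x3 intrinsics, pixels), "view" (4x4, takes a point from world to camera coordinates). Camera axes: x right, y up, looking along -z (the intrinsics and any distortion apply to the point x, -y, -z); pixel columns grow to the right and rows downward; lengths in m; the calibration is good to about 2 mm. A picture is of the moment at which its call begins. There is no depth.
- sign_off(): hands the job in; it is judged then, once.
Trained networks look in the newest picture that a camera, given by its name, has taken for a name from the list of things; names that differ only in an ending like _2 or _b are one class to them, and where a whole thing is asked for, a point or a joint stands for the part that bears it (a point fixed in the world has none). Each returns a list of dicts, best first, with "p" (0 to 1); they miss things now and then, are a little off and sometimes report something else, mostly with a low value. They report only what shows in the picture. A call takes as long as a camera call.
- silhouettes(camera, name): "pixels" (480x640 bool, what is visible of it) and "extent" ([left, top, right, bottom] in pixels, round what is visible of it).
The state is a dict: "time_s": time; "qpos": joint angles; "joint_velocities": joint speeds; "effort": joint torques, N m; "tool_pos": TCP position; "tool_rot": TCP orientation; "force": force on the tool from outside, world axes, zero at the start; "wrist_torque": the same for the moment, N m; "grip_width": finger opening in m; "grasp_force": force on a finger pad.
Only numpy, scipy, OpenCV 4.12 (cv2) and the standard library are available. Lean on these libraries where they do the work, as an engineer would, in place of code of your own. Each camera call takes 0.05 s, during which the arm holds its last target. There are 200 camera calls.

TASK

Two identical sealed aluminium tins stand on the bench; each may be full or empty, which you can tell only by how heavy it feels when lifted. Put each full tin into the rectangular steel tray and each empty tin into the round steel dish, set down gently, upright and standing flat on the floor of its tray (both may belong in the same one), and let go.

Things in the scene. Friction and masses are not known exactly. Their poses are not given: they have to be found in the camera images.
- tin_a_center (a point): the first aluminium screw-lid tin, an upright cylinder 46 mm in diameter (lid rim 49 mm), 62 mm high; this point is its centre, 31 mm up, z axis up. Stands on the bench between tray and dish. Full (steel weight inside) it weighs 350 to 470 g in all, empty (foam liner only) 75 to 110 g, and looks the same. One, both or neither tin may be full. Grip it round its side from above; 40 N holds it.
- tin_b_center (a point): the second tin, in every way like the first (46 mm in diameter, 62 mm high, this point is its centre, 31 mm up; 350 to 470 g if full, 75 to 110 g if empty).
- tray: the tray for full tins: fixed open rectangular sheet-steel tray, 160 mm long (its x axis) by 110 mm wide (its y axis) outside, rim 16 mm high, floor and walls 3 mm thick. Origin at the centre of its underside, on the bench. Two tins fit side by side along its length.
- dish: the dish for empty tins: fixed open round sheet-steel dish, 160 mm in diameter at its 14 mm high rim, 148 mm at its foot, floor and wall 3 mm thick. Origin at the centre of its underside, on the bench. Two tins fit side by side. The tray and the dish lie one left and one right of the tins, either way round.

How it is judged:
By the outcome, as a careful person would: the job done as asked, in the order asked, and still so for the second after the job is handed in, with the robot touching nothing.
It also fails if it takes over 61 s, if anything falls off the work surface, if the arm or the gripper's body presses on something with over 40 N, if the wrist force passes 120 N, or if a joint passes its speed limit or range.

## Working session

There is one attempt and no reset: what is moved stays moved. The work goes in short steps, Python scripts to look and compute and a tool call to move; the robot and the scene stay as the last step left them, time stands still between calls to the robot, and variables do not carry over. Pictures are saved under pics/ and viewed, at most 10 in all, crops included, and the job is handed in when it is done.

Besides the shell and the picture viewer there is one more tool, called as name(argument=value, ...), one argument or row to a line, values as JSON. play_rows: Moves the arm, as the interface text tells. Its arguments: {"type":"object","properties":{"steps":{"type":"array","items":{"type":"array","items":{"type":"array","items":{"type":"number"}}}},"force":{"type":"number"}},"required":["steps"]}

```bash
mkdir -p pics; cat > h.py <<'E'
import numpy as np, cv2
from cell import get_obs, read_camera, sign_off, silhouettes
def ray(c,u,v):
    K=np.array(c["intrinsics"]);V=np.array(c["view"])
    p=np.linalg.solve(K,[u,v,1.]);d=V[:3,:3].T@np.array([p[0],-p[1],-p[2]])
    return -V[:3,:3].T@V[:3,3],d
def at(c,u,v,z):
    o,d=ray(c,u,v);return o+d*(z-o[2])/d[2]
def proj(c,P):
    V=np.array(c["view"]);q=V[:3,:3]@np.array(P)+V[:3,3];q=np.array(c["intrinsics"])@[q[0],-q[1],-q[2]];return q[:2]/q[2]
E
python3 - <<'E'
from h import *
o=get_obs();print({k:np.round(v,3).tolist() for k,v in o.items()})
c={n:read_camera(n) for n in("top","side")}
cv2.imwrite("pics/a.png",c["top"]["frame"][:,:,::-1]);cv2.imwrite("pics/b.png",c["side"]["frame"][:,:,::-1])
for n in c:
  cc=c[n];print(n,"campos",ray(cc,0,0)[0])
  for nm,z in(("tin_a_center",.031),("tray",.008),("dish",.007)):
    for s in silhouettes(n,nm):
      v,u=np.nonzero(s["pixels"]);print(nm,round(s["p"],2),s["extent"],len(u),np.round(at(cc,u.mean(),v.mean(),z),3))
E
```

```text
{'time_s': 0.0, 'qpos': [-71.615, 18.438, -4.015, 83.174, 1.295, 78.542, -3.261], 'joint_velocities': [-0.032, 0.073, 0.066, -0.025, -0.111, 0.086, -0.022], 'effort': [0.001, -49.129, -0.403, -31.252, -0.064, 0.044, 0.0], 'tool_pos': [0.196, 0.619, 0.221], 'tool_rot': [-179.891, 0.006, 162.424], 'force': [-0.159, 0.466, -0.205], 'wrist_torque': [-0.016, 0.0, -0.001], 'grasp_force': 0.0, 'grip_width': 0.087}
top campos [ 0.38988851 -0.11257594  0.88186056]
tin_a_center 0.69 [308.1, 177.4, 339.9, 211.7] 801 [ 0.613 -0.1    0.031]
tray 0.6 [192.2, 222.6, 259.0, 319.3] 5956 [0.489 0.077 0.008]
dish 0.56 [386.8, 216.0, 483.8, 309.6] 6874 [ 0.495 -0.286  0.007]
side campos [0.44079552 0.63471573 0.57590083]
tin_a_center 0.68 [266.0, 235.1, 294.0, 279.6] 1026 [ 0.614 -0.102  0.031]
tray 0.95 [279.0, 315.6, 391.1, 384.0] 6577 [0.49  0.081 0.008]
dish 0.77 [314.0, 201.0, 394.2, 247.0] 2701 [ 0.496 -0.285  0.007]
```

View pics/a.png

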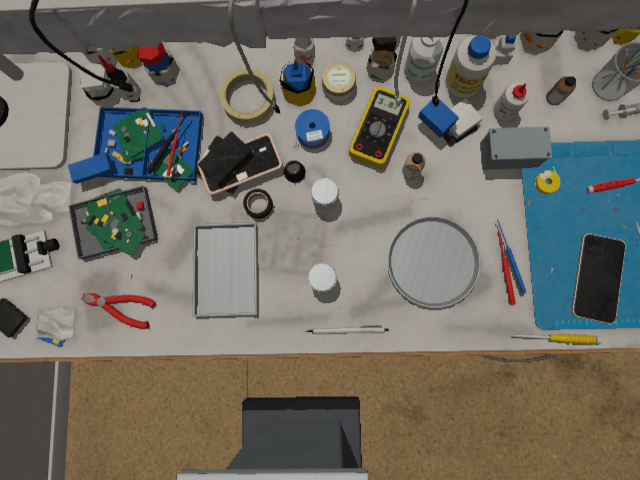

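View pics/b.png

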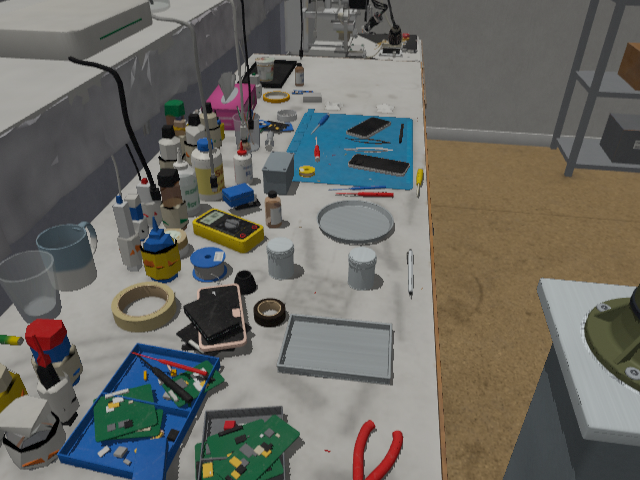

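The top view shows the tins at (324,192) and (322,278), the tray on the left at (226,270) and the dish on the right at (434,262). The side view agrees. The network missed the second tin, so I'll measure both lids.

```bash
python3 - <<'E'
from h import *
f=cv2.imread("pics/a.png");c=read_camera("top");s=read_camera("side")
g=cv2.cvtColor(f,cv2.COLOR_BGR2GRAY)
for u0,v0 in((324,192),(322,278)):
  r=g[v0-25:v0+25,u0-25:u0+25]
  m=cv2.HoughCircles(cv2.resize(r,None,fx=4,fy=4,interpolation=cv2.INTER_CUBIC),cv2.HOUGH_GRADIENT,1,200,param1=80,param2=15,minRadius=40,maxRadius=75)
  x,y,rad=m[0][0];u=u0-25+x/4;v=v0-25+y/4;P=at(c,u,v,.062);print(u,v,rad/4,P.round(4),proj(s,P).round(1))
for n,nm in(("top","tray"),("top","dish")):
  for q in silhouettes(n,nm):
    ct=max(cv2.findContours(q["pixels"].astype(np.uint8),0,1)[0],key=cv2.contourArea)[:,0]
    W=np.array([at(c,u,v,.015)[:2] for u,v in ct],np.float32);print(nm,cv2.minAreaRect(W))
# crop view
m=np.hstack([cv2.resize(f[y-30:y+30,294:354],None,fx=6,fy=6) for y in(192,278)]);cv2.imwrite("pics/c.png",m)
E
```

```text
324.375 191.125 13.0 [ 0.6105 -0.1007  0.062 ] [281.1 244.4]
321.875 277.125 13.525 [ 0.4665 -0.0934  0.062 ] [363.2 254.3]
tray ((0.4904618263244629, 0.07705704867839813), (0.16268061101436615, 0.1138259693980217), 1.1514931917190552)
dish ((0.4953848421573639, -0.28375309705734253), (0.15779048204421997, 0.15535573661327362), 88.41202545166016)
```

View pics/c.png

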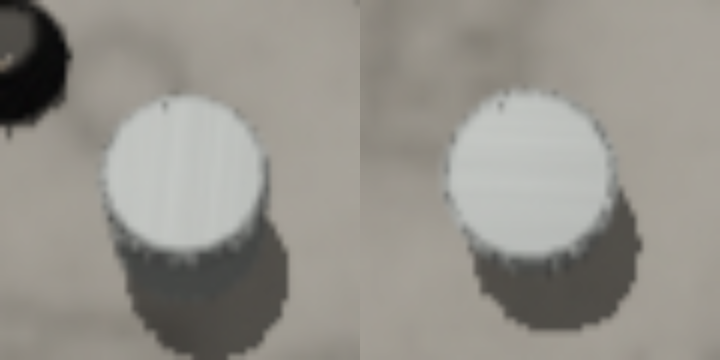

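The lids fit well, so tin A is at about (0.611, -0.101) and tin B at about (0.467, -0.093). A black knob sits next to tin A on its far-left side. I'll grip at yaw 210°, closing along (-0.5, 0.87), which keeps the fingers clear of it. I'll turn first.

play_rows(
  steps=[
    [[0, 0, 0, 0, 0, -0.138, 0.087], [0, 0, 0, 0, 0, -0.138, 0.087], [0, 0, 0, 0, 0, -0.138, 0.087], [0, 0, 0, 0, 0, -0.138, 0.087], [0, 0, 0, 0, 0, -0.138, 0.087], [0, 0, 0, 0, 0, -0.138, 0.087], [0, 0, 0, 0, 0, 0, 0.087]],
  ],
  force=40,
)

```text
time_s: 1.3
tool_pos: [0.1964, 0.6196, 0.2226]
tool_rot: [180.0, -0.0, -150.1]
force: [0.3, -0.1, -0.3]
grip_width: 0.0871
grasp_force: 0.0
```

```bash
cat >> h.py <<'E'
from scipy.spatial.transform import Rotation as R
def go(*pts):
    o=get_obs();p=np.array(o["tool_pos"]);r=R.from_euler("xyz",o["tool_rot"],degrees=True)
    print("t",o["time_s"],"tcp",p.round(4),np.round(o["tool_rot"],1),"F",np.round(o["force"],2),"w",o["grip_width"],"q",np.round(o["qpos"]))
    for t in pts:
        print(t,"tool shift",r.inv().apply(np.array(t)-p).round(4));p=np.array(t)
E
python3 -c "
from h import *
go((.42,.35,.22),(.467,-.093,.15))"
```

```text
t 1.3 tcp [0.1964 0.6196 0.2226] [ 180.    -0.  -150.1] F [ 0.32 -0.06 -0.28] w 0.08707893719665921 q [-67.  19. -10.  83.   3.  79.  43.]
(0.42, 0.35, 0.22) tool shift [-0.0595 -0.3451  0.0025]
(0.467, -0.093, 0.15) tool shift [ 0.1799 -0.4075  0.07  ]
```

play_rows(
  steps=[
    [[-0.0074, -0.0431, 0, 0, 0, 0, 0.087], [-0.0074, -0.0431, 0, 0, 0, 0, 0.087], [-0.0074, -0.0431, 0, 0, 0, 0, 0.087], [-0.0074, -0.0431, 0, 0, 0, 0, 0.087], [-0.0074, -0.0431, 0, 0, 0, 0, 0.087], [-0.0074, -0.0431, 0, 0, 0, 0, 0.087], [-0.0074, -0.0431, 0, 0, 0, 0, 0.087], [-0.0074, -0.0431, 0, 0, 0, 0, 0.087]],
  ],
)

```text
time_s: 2.1
tool_pos: [0.4203, 0.3487, 0.2229]
tool_rot: [180.0, 0.1, -150.4]
force: [1.4, -0.4, -0.5]
grip_width: 0.0868
grasp_force: 0.0
```

play_rows(
  steps=[
    [[0.018, -0.0407, 0.007, 0, 0, 0, 0.087], [0.018, -0.0407, 0.007, 0, 0, 0, 0.087], [0.018, -0.0407, 0.007, 0, 0, 0, 0.087], [0.018, -0.0407, 0.007, 0, 0, 0, 0.087], [0.018, -0.0407, 0.007, 0, 0, 0, 0.087], [0.018, -0.0407, 0.007, 0, 0, 0, 0.087], [0.018, -0.0407, 0.007, 0, 0, 0, 0.087], [0.018, -0.0407, 0.007, 0, 0, 0, 0.087], [0.018, -0.0407, 0.007, 0, 0, 0, 0.087], [0.018, -0.0407, 0.007, 0, 0, 0, 0.087], [0, 0, 0, 0, 0, 0, 0.087], [0, 0, 0, 0, 0, 0, 0.087]],
  ],
)

```text
time_s: 3.3
tool_pos: [0.4658, -0.0932, 0.1526]
tool_rot: [180.0, 0.0, -150.4]
force: [1.4, 0.9, -0.0]
grip_width: 0.087
grasp_force: 0.0
```

```bash
python3 - <<'E'
from h import *
go((.467,-.093,.09),(.467,-.093,.022))
c=read_camera("wrist");cv2.imwrite("pics/d.png",c["frame"][:,:,::-1])
print(proj(c,(.467,-.093,.062)),proj(c,(.467,-.093,.0)))
for s in silhouettes("wrist","tin_b_center"):
  v,u=np.nonzero(s["pixels"]);print(s["p"],s["extent"],at(c,u.mean(),v.mean(),.04))
E
```

```text
t 3.3 tcp [ 0.4658 -0.0932  0.1526] [ 180.     0.  -150.4] F [ 1.39  0.85 -0.05] w 0.086961452080461 q [-20.  -1.  28. 113.   0.  68. 127.]
(0.467, -0.093, 0.09) tool shift [-0.0011 -0.0005  0.0626]
(0.467, -0.093, 0.022) tool shift [ 0.    -0.     0.068]
[315.35046856 246.19260036] [315.75864359 224.31033502]
```

View pics/d.png

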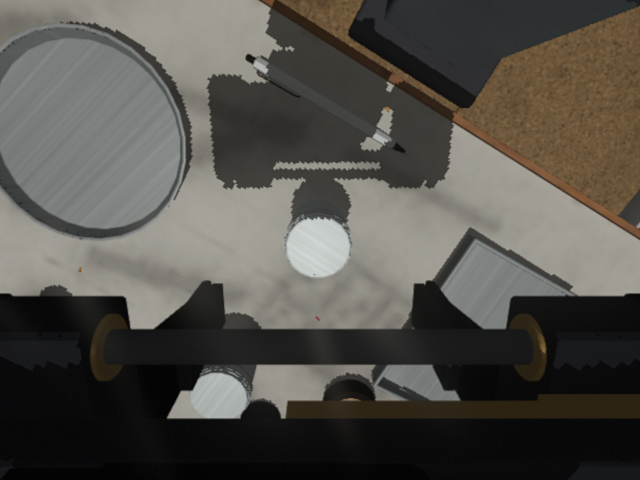

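The wrist view shows the lid at (318,248), against (315,246) predicted. That is about 2 mm off, which the grip can take up. I'll descend and grip.

play_rows(
  steps=[
    [[0, 0, 0.026, 0, 0, 0, 0.087], [0, 0, 0.026, 0, 0, 0, 0.087], [0, 0, 0.026, 0, 0, 0, 0.087], [0, 0, 0.026, 0, 0, 0, 0.087], [0, 0, 0.018, 0, 0, 0, 0.087], [0, 0, 0.009, 0, 0, 0, 0.087], [0, 0, 0, 0, 0, 0, 0.087], [0, 0, 0, 0, 0, 0, 0.087]],
  ],
)

```text
time_s: 4.2
tool_pos: [0.4667, -0.0919, 0.0223]
tool_rot: [-180.0, 0.1, -150.1]
force: [0.7, -0.9, 0.2]
grip_width: 0.0872
grasp_force: 0.0
```

play_rows(
  steps=[
    [[0, 0, 0, 0, 0, 0, 0.055], [0, 0, 0, 0, 0, 0, 0.045], [0, 0, 0, 0, 0, 0, 0.03], [0, 0, 0, 0, 0, 0, 0.03], [0, 0, 0, 0, 0, 0, 0.03], [0, 0, 0, 0, 0, 0, 0.03], [0, 0, 0, 0, 0, 0, 0.03], [0, 0, 0, 0, 0, 0, 0.03], [0, 0, 0, 0, 0, 0, 0.03]],
  ],
  force=40,
)

```text
time_s: 5.1
tool_pos: [0.466, -0.0926, 0.0216]
tool_rot: [-180.0, 0.0, -150.1]
force: [1.0, -1.2, -0.1]
grip_width: 0.0458
grasp_force: 40.0
```

play_rows(
  steps=[
    [[0, 0, -0.01, 0, 0, 0, 0.03], [0, 0, -0.02, 0, 0, 0, 0.03], [0, 0, -0.02, 0, 0, 0, 0.03], [0, 0, -0.02, 0, 0, 0, 0.03], [0, 0, -0.01, 0, 0, 0, 0.03], [0, 0, 0, 0, 0, 0, 0.03], [0, 0, 0, 0, 0, 0, 0.03], [0, 0, 0, 0, 0, 0, 0.03], [0, 0, 0, 0, 0, 0, 0.03], [0, 0, 0, 0, 0, 0, 0.03]],
  ],
)

```text
time_s: 6.1
tool_pos: [0.4654, -0.0925, 0.1009]
tool_rot: [180.0, -0.1, -150.1]
force: [-0.3, 0.2, -4.0]
grip_width: 0.0457
grasp_force: 40.0
```

```bash
python3 - <<'E'
from h import *
F=[]
for i in range(4): read_camera("wrist");F.append(get_obs()["force"])
print(np.round(F,2))
go((.456,.077,.10),(.456,.077,.028));go((.46,-.285,.1),(.46,-.285,.028))
E
```

```text
[[ 0.53 -0.75 -5.42]
 [-0.41  0.25 -5.12]
 [ 0.03  0.14 -4.21]
 [ 0.74 -0.13 -4.18]]
t 6.3 tcp [ 0.4658 -0.0925  0.1014] [ 180.    -0.  -150.1] F [ 0.74 -0.13 -4.18] w 0.04566858685751561 q [-20.   2.  29. 117.  -1.  61. 129.]
(0.456, 0.077, 0.1) tool shift [-0.0759  0.1519  0.0014]
(0.456, 0.077, 0.028) tool shift [-0.    -0.     0.072]
t 6.3 tcp [ 0.4658 -0.0925  0.1014] [ 180.    -0.  -150.1] F [ 0.74 -0.13 -4.18] w 0.04566858685751561 q [-20.   2.  29. 117.  -1.  61. 129.]
(0.46, -0.285, 0.1) tool shift [ 0.1009 -0.164   0.0014]
(0.46, -0.285, 0.028) tool shift [-0.    -0.     0.072]
```

Force z went from about 0 to -4.5 N, roughly 450 g, so tin B is full and goes in the tray at x = 0.456.

play_rows(
  steps=[
    [[-0.0127, 0.0253, 0, 0, 0, 0, 0.03], [-0.0127, 0.0253, 0, 0, 0, 0, 0.03], [-0.0127, 0.0253, 0, 0, 0, 0, 0.03], [-0.0127, 0.0253, 0, 0, 0, 0, 0.03], [-0.0127, 0.0253, 0, 0, 0, 0, 0.03], [-0.0127, 0.0253, 0, 0, 0, 0, 0.03], [0, 0, 0, 0, 0, 0, 0.03], [0, 0, 0, 0, 0, 0, 0.03], [0, 0, 0, 0, 0, 0, 0.03]],
  ],
)

```text
time_s: 7.2
tool_pos: [0.4565, 0.0761, 0.1015]
tool_rot: [-180.0, -0.0, -150.2]
force: [-0.4, -0.8, -3.8]
grip_width: 0.0455
grasp_force: 40.0
```

play_rows(
  steps=[
    [[0, 0, 0.02, 0, 0, 0, 0.03], [0, 0, 0.02, 0, 0, 0, 0.03], [0, 0, 0.015, 0, 0, 0, 0.03], [0, 0, 0.01, 0, 0, 0, 0.03], [0, 0, 0.004, 0, 0, 0, 0.03], [0, 0, 0, 0, 0, 0, 0.03], [0, 0, 0, 0, 0, 0, 0.03], [0, 0, 0, 0, 0, 0, 0.03]],
  ],
)

```text
time_s: 8.0
tool_pos: [0.4572, 0.0773, 0.0334]
tool_rot: [-180.0, 0.1, -150.1]
force: [0.8, 0.7, -3.2]
grip_width: 0.0456
grasp_force: 40.0
```

```bash
python3 - <<'E'
from h import *
go((.456,.077,.0248))
c=read_camera("side");o=get_obs();t=o["tool_pos"];a=proj(c,(t[0],t[1],.03)).astype(int);print(a)
f=c["frame"][a[1]-90:a[1]+90,a[0]-120:a[0]+120,::-1];cv2.imwrite("pics/e.png",cv2.resize(f,None,fx=3,fy=3))
E
```

```text
t 8.0 tcp [0.4572 0.0773 0.0334] [-1.800e+02  1.000e-01 -1.501e+02] F [ 0.83  0.68 -3.21] w 0.045632309074335166 q [-30.   7.  18. 121.  -3.  52. 109.]
(0.456, 0.077, 0.0248) tool shift [0.0012 0.0004 0.0086]
[359 339]
```

View pics/e.png

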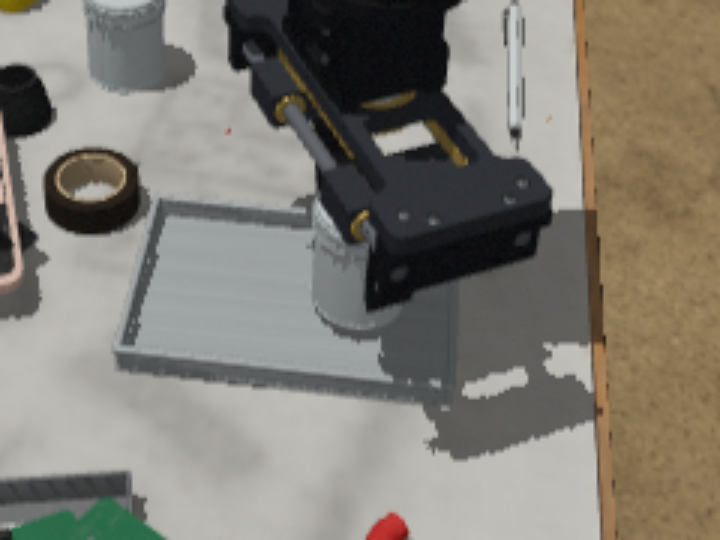

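The tin hangs upright inside the tray, about 8 mm above the floor. I'll lower it in small steps.

play_rows(
  steps=[
    [[0, 0, 0.003, 0, 0, 0, 0.03], [0, 0, 0.002, 0, 0, 0, 0.03], [0, 0, 0.001, 0, 0, 0, 0.03], [0, 0, 0.001, 0, 0, 0, 0.03], [0, 0, 0.0005, 0, 0, 0, 0.03], [0, 0, 0, 0, 0, 0, 0.03], [0, 0, 0, 0, 0, 0, 0.03]],
  ],
)

```text
time_s: 8.75
tool_pos: [0.4565, 0.0771, 0.0251]
tool_rot: [180.0, 0.0, -150.1]
force: [-0.9, -0.1, -3.9]
grip_width: 0.0456
grasp_force: 40.0
```

play_rows(
  steps=[
    [[0, 0, 0.0005, 0, 0, 0, 0.03], [0, 0, 0.0005, 0, 0, 0, 0.03], [0, 0, 0.0005, 0, 0, 0, 0.03], [0, 0, 0, 0, 0, 0, 0.03], [0, 0, 0, 0, 0, 0, 0.03]],
  ],
)

```text
time_s: 9.25
tool_pos: [0.4566, 0.0772, 0.0246]
tool_rot: [180.0, 0.0, -150.1]
force: [-2.8, -0.8, 5.9]
grip_width: 0.0456
grasp_force: 40.0
```

Contact (+6 N). I'll release and rise.

play_rows(
  steps=[
    [[0, 0, 0, 0, 0, 0, 0.05], [0, 0, 0, 0, 0, 0, 0.06], [0, 0, 0, 0, 0, 0, 0.075], [0, 0, 0, 0, 0, 0, 0.08], [0, 0, 0, 0, 0, 0, 0.08]],
  ],
)

```text
time_s: 9.75
tool_pos: [0.4565, 0.0772, 0.0236]
tool_rot: [-180.0, 0.0, -150.1]
force: [0.5, -0.0, -0.2]
grip_width: 0.074
grasp_force: 0.0
```

play_rows(
  steps=[
    [[0, 0, -0.01, 0, 0, 0, 0.08], [0, 0, -0.02, 0, 0, 0, 0.08], [0, 0, -0.03, 0, 0, 0, 0.08], [0, 0, -0.04, 0, 0, 0, 0.08], [0, 0, -0.03, 0, 0, 0, 0.08], [0, 0, 0, 0, 0, 0, 0.08], [0, 0, 0, 0, 0, 0, 0.08]],
  ],
)

```text
time_s: 10.45
tool_pos: [0.4569, 0.0773, 0.1546]
tool_rot: [-180.0, 0.1, -150.1]
force: [0.6, -0.1, 0.3]
grip_width: 0.0802
grasp_force: 0.0
```

```bash
python3 - <<'E'
from h import *
go((.611,-.101,.15),(.611,-.101,.022))
c=read_camera("side");print(len(silhouettes("side","tin_b_center")))
P=(.4566,.0772,.03)
a=proj(c,P).astype(int);f=c["frame"][a[1]-90:a[1]+90,a[0]-120:a[0]+120,::-1];cv2.imwrite("pics/f.png",cv2.resize(f,None,fx=3,fy=3))
E
```

```text
t 10.45 tcp [0.4569 0.0773 0.1546] [-1.800e+02  1.000e-01 -1.501e+02] F [ 0.61 -0.11  0.32] w 0.08015553281509528 q [-31.  -2.  18. 114.   1.  68. 106.]
(0.611, -0.101, 0.15) tool shift [-0.0449 -0.2313  0.0047]
(0.611, -0.101, 0.022) tool shift [0.0003 0.     0.128 ]
1
```

View pics/f.png

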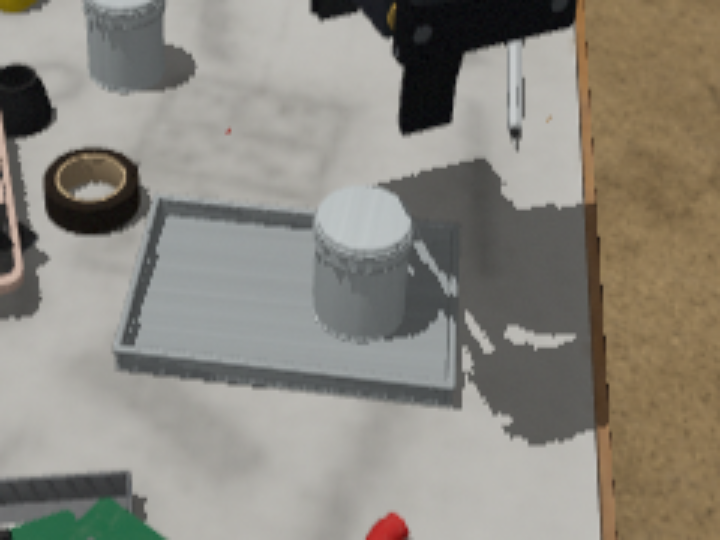

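Tin B stands upright in the tray, with its base at about (360,320) in this crop, clear of the walls. Now tin A.

play_rows(
  steps=[
    [[-0.0075, -0.0386, 0.001, 0, 0, 0, 0.087], [-0.0075, -0.0386, 0.001, 0, 0, 0, 0.087], [-0.0075, -0.0386, 0.001, 0, 0, 0, 0.087], [-0.0075, -0.0386, 0.001, 0, 0, 0, 0.087], [-0.0075, -0.0386, 0, 0, 0, 0, 0.087], [-0.0075, -0.0386, 0, 0, 0, 0, 0.087], [0, 0, 0, 0, 0, 0, 0.087], [0, 0, 0, 0, 0, 0, 0.087], [0, 0, 0, 0, 0, 0, 0.087]],
  ],
)

```text
time_s: 11.45
tool_pos: [0.6097, -0.0999, 0.1483]
tool_rot: [179.9, -0.1, -150.1]
force: [-0.0, 1.1, 0.2]
grip_width: 0.0871
grasp_force: 0.0
```

```bash
python3 - <<'E'
from h import *
go((.611,-.101,.022))
c=read_camera("wrist");cv2.imwrite("pics/g.png",c["frame"][:,:,::-1])
print(proj(c,(.611,-.101,.062)))
E
```

```text
t 11.45 tcp [ 0.6097 -0.0999  0.1483] [ 1.799e+02 -1.000e-01 -1.501e+02] F [-0.03  1.11  0.25] w 0.08708996065301088 q [-16.  18.  28.  94.  -9.  70. 134.]
(0.611, -0.101, 0.022) tool shift [-0.0008 -0.0018  0.1263]
[313.47482342 247.52790545]
```

View pics/g.png

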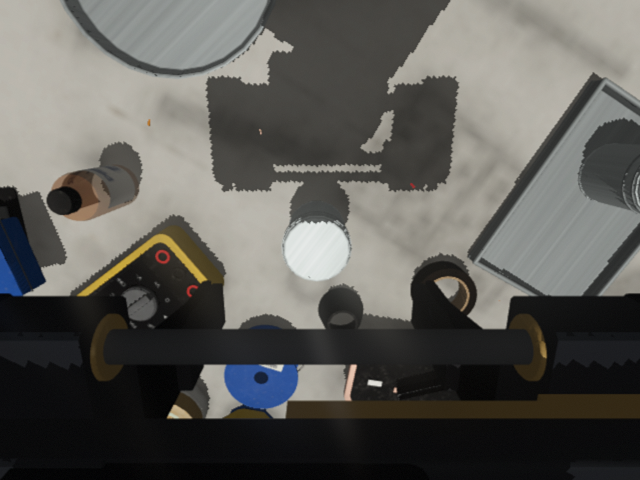

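The lid is at (317,249), centred as tin B was. The tape roll's edge at (412,275) is near the right finger, so I'll narrow the opening to 70 mm and descend.

play_rows(
  steps=[
    [[-0.0008, -0.0015, 0.026, 0, 0, 0, 0.07], [0, 0, 0.026, 0, 0, 0, 0.07], [0, 0, 0.026, 0, 0, 0, 0.07], [0, 0, 0.022, 0, 0, 0, 0.07], [0, 0, 0.017, 0, 0, 0, 0.07], [0, 0, 0.009, 0, 0, 0, 0.07], [0, 0, 0, 0, 0, 0, 0.07], [0, 0, 0, 0, 0, 0, 0.07]],
  ],
)

```text
time_s: 12.3
tool_pos: [0.6129, -0.1021, 0.0244]
tool_rot: [-180.0, 0.1, -150.1]
force: [0.3, -0.2, 0.2]
grip_width: 0.07
grasp_force: 0.0
```

play_rows(
  steps=[
    [[0, 0, 0, 0, 0, 0, 0.055], [0, 0, 0, 0, 0, 0, 0.045], [0, 0, 0, 0, 0, 0, 0.03], [0, 0, 0, 0, 0, 0, 0.03], [0, 0, 0, 0, 0, 0, 0.03], [0, 0, 0, 0, 0, 0, 0.03], [0, 0, 0, 0, 0, 0, 0.03], [0, 0, 0, 0, 0, 0, 0.03]],
  ],
  force=40,
)

```text
time_s: 13.1
tool_pos: [0.6121, -0.1015, 0.0239]
tool_rot: [179.9, 0.0, -150.1]
force: [-3.6, 2.9, 6.0]
grip_width: 0.0443
grasp_force: 42.0
```

play_rows(
  steps=[
    [[0, 0, -0.01, 0, 0, 0, 0.03], [0, 0, -0.02, 0, 0, 0, 0.03], [0, 0, -0.03, 0, 0, 0, 0.03], [0, 0, -0.03, 0, 0, 0, 0.03], [0, 0, -0.02, 0, 0, 0, 0.03], [0, 0, 0, 0, 0, 0, 0.03], [0, 0, 0, 0, 0, 0, 0.03], [0, 0, 0, 0, 0, 0, 0.03], [0, 0, 0, 0, 0, 0, 0.03], [0, 0, 0, 0, 0, 0, 0.03]],
  ],
)

```text
time_s: 14.1
tool_pos: [0.6115, -0.1022, 0.1323]
tool_rot: [179.9, -0.1, -150.1]
force: [-0.1, -0.0, -4.0]
grip_width: 0.0445
grasp_force: 42.0
```

```bash
python3 - <<'E'
from h import *
F=[]
for i in range(4): read_camera("wrist");F.append(get_obs()["force"])
print(np.round(F,2))
go((.528,.078,.12));go((.495,-.285,.12))
E
```

```text
[[ 0.26 -0.09 -3.67]
 [ 0.41 -0.26 -3.43]
 [-0.43  1.13 -4.72]
 [-0.11 -0.28 -3.96]]
t 14.3 tcp [ 0.6121 -0.1022  0.1333] [ 180.    -0.  -150.1] F [-0.11 -0.28 -3.96] w 0.04492216033960256 q [-16.  19.  28.  95. -10.  68. 134.]
(0.528, 0.078, 0.12) tool shift [-0.0168  0.1982  0.0133]
t 14.3 tcp [ 0.6121 -0.1022  0.1333] [ 180.    -0.  -150.1] F [-0.11 -0.28 -3.96] w 0.04492216033960256 q [-16.  19.  28.  95. -10.  68. 134.]
(0.495, -0.285, 0.12) tool shift [ 0.1925 -0.1002  0.0133]
```

Force z is about -4 N again, so tin A is also full. The opening reads slightly narrow, 44.5 mm against 45.6 mm, so I'll check for tilt over the tray.

play_rows(
  steps=[
    [[-0.0024, 0.0283, 0.002, 0, 0, 0, 0.03], [-0.0024, 0.0283, 0.002, 0, 0, 0, 0.03], [-0.0024, 0.0283, 0.002, 0, 0, 0, 0.03], [-0.0024, 0.0283, 0.002, 0, 0, 0, 0.03], [-0.0024, 0.0283, 0.002, 0, 0, 0, 0.03], [-0.0024, 0.0283, 0.002, 0, 0, 0, 0.03], [-0.0024, 0.0283, 0.001, 0, 0, 0, 0.03], [0, 0, 0, 0, 0, 0, 0.03], [0, 0, 0, 0, 0, 0, 0.03], [0, 0, 0, 0, 0, 0, 0.03]],
  ],
)

```text
time_s: 15.3
tool_pos: [0.5287, 0.0768, 0.1208]
tool_rot: [-179.9, 0.0, -150.2]
force: [-0.3, -0.2, -3.5]
grip_width: 0.0444
grasp_force: 42.0
```

play_rows(
  steps=[
    [[0, 0, 0.02, 0, 0, 0, 0.03], [0, 0, 0.025, 0, 0, 0, 0.03], [0, 0, 0.02, 0, 0, 0, 0.03], [0, 0, 0.01, 0, 0, 0, 0.03], [0, 0, 0.005, 0, 0, 0, 0.03], [0, 0, 0, 0, 0, 0, 0.03], [0, 0, 0, 0, 0, 0, 0.03], [0, 0, 0, 0, 0, 0, 0.03]],
  ],
)

```text
time_s: 16.1
tool_pos: [0.5291, 0.078, 0.0416]
tool_rot: [-180.0, 0.1, -150.1]
force: [0.2, -0.6, -3.7]
grip_width: 0.0446
grasp_force: 42.0
```

```bash
python3 - <<'E'
from h import *
go((.528,.078,.027))
fs=[]
for n in("side","top"):
  c=read_camera(n);a=proj(c,(.5,.08,.03)).astype(int);print(a)
  fs.append(cv2.resize(c["frame"][a[1]-70:a[1]+70,a[0]-65:a[0]+65,::-1],None,fx=3,fy=3,interpolation=cv2.INTER_CUBIC))
cv2.imwrite("pics/i.png",np.hstack(fs))
E
```

```text
t 16.1 tcp [0.5291 0.078  0.0416] [-1.800e+02  1.000e-01 -1.501e+02] F [ 0.23 -0.63 -3.71] w 0.04461234380719489 q [-31.  14.  22. 112.  -7.  55. 114.]
(0.528, 0.078, 0.027) tool shift [0.001  0.0005 0.0146]
[330 337]
[220 261]
```

View pics/i.png

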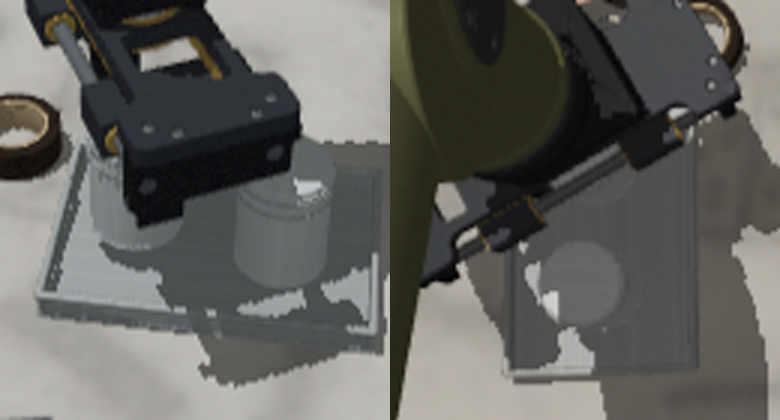

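The held tin, at (135,210) in the left crop, looks near upright and clear of tin B. I'll lower it gently.

play_rows(
  steps=[
    [[0.001, 0, 0.005, 0, 0, 0, 0.03], [0, 0, 0.004, 0, 0, 0, 0.03], [0, 0, 0.002, 0, 0, 0, 0.03], [0, 0, 0.001, 0, 0, 0, 0.03], [0, 0, 0.0005, 0, 0, 0, 0.03], [0, 0, 0, 0, 0, 0, 0.03], [0, 0, 0, 0, 0, 0, 0.03]],
  ],
)

```text
time_s: 16.9
tool_pos: [0.5274, 0.0775, 0.0282]
tool_rot: [-180.0, 0.0, -150.1]
force: [0.4, -0.5, -3.4]
grip_width: 0.0444
grasp_force: 42.0
```

play_rows(
  steps=[
    [[0, 0, 0.0005, 0, 0, 0, 0.03], [0, 0, 0.0005, 0, 0, 0, 0.03], [0, 0, 0, 0, 0, 0, 0.03], [0, 0, 0, 0, 0, 0, 0.03]],
  ],
)

```text
time_s: 17.3
tool_pos: [0.5273, 0.0774, 0.0271]
tool_rot: [180.0, 0.0, -150.1]
force: [0.7, 0.1, -3.9]
grip_width: 0.0442
grasp_force: 42.0
```

play_rows(
  steps=[
    [[0, 0, 0.0005, 0, 0, 0, 0.03], [0, 0, 0.0005, 0, 0, 0, 0.03], [0, 0, 0, 0, 0, 0, 0.03], [0, 0, 0, 0, 0, 0, 0.03]],
  ],
)

```text
time_s: 17.7
tool_pos: [0.5274, 0.0775, 0.0268]
tool_rot: [180.0, 0.0, -150.1]
force: [-4.7, -1.0, 6.5]
grip_width: 0.0445
grasp_force: 42.0
```

Contact. I'll release and rise.

play_rows(
  steps=[
    [[0, 0, 0, 0, 0, 0, 0.05], [0, 0, 0, 0, 0, 0, 0.06], [0, 0, 0, 0, 0, 0, 0.07], [0, 0, 0, 0, 0, 0, 0.075], [0, 0, 0, 0, 0, 0, 0.075]],
  ],
)

```text
time_s: 18.2
tool_pos: [0.5274, 0.0775, 0.026]
tool_rot: [-180.0, 0.0, -150.1]
force: [-0.1, 0.0, 0.3]
grip_width: 0.0718
grasp_force: 0.0
```

play_rows(
  steps=[
    [[0, 0, -0.01, 0, 0, 0, 0.075], [0, 0, -0.02, 0, 0, 0, 0.075], [0, 0, -0.04, 0, 0, 0, 0.075], [0, 0, -0.04, 0, 0, 0, 0.075], [0, 0, -0.04, 0, 0, 0, 0.075], [0, -0.04, -0.02, 0, 0, 0, 0.075], [0, -0.04, 0, 0, 0, 0, 0.075], [0, -0.04, 0, 0, 0, 0, 0.075], [0, 0, 0, 0, 0, 0, 0.075], [0, 0, 0, 0, 0, 0, 0.075]],
  ],
)

```text
time_s: 19.2
tool_pos: [0.587, -0.0277, 0.1965]
tool_rot: [180.0, 0.0, -150.3]
force: [0.5, -0.5, -0.5]
grip_width: 0.0749
grasp_force: 0.0
```

```bash
python3 - <<'E'
from h import *
fs=[]
for n in("side","top"):
  c=read_camera(n);a=proj(c,(.5,.08,.03)).astype(int)
  fs.append(cv2.resize(c["frame"][a[1]-70:a[1]+70,a[0]-65:a[0]+65,::-1],None,fx=3,fy=3,interpolation=cv2.INTER_CUBIC))
cv2.imwrite("pics/j.png",np.hstack(fs))
E
```

```text
(no output)
```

View pics/j.png

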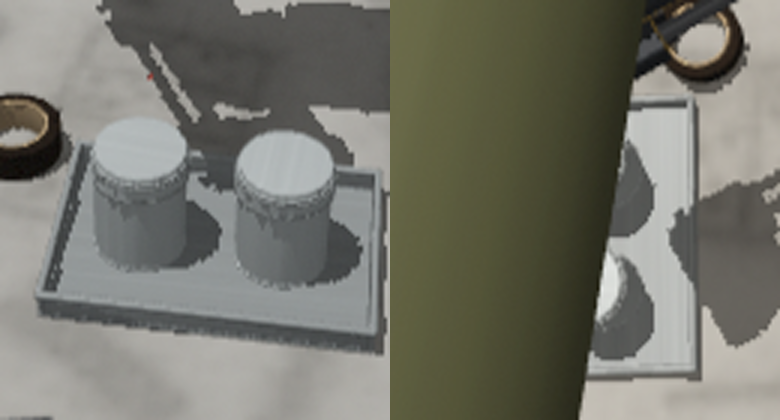

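Both tins stand upright on the tray floor, at (140,210) and (285,220) in the left crop. The gripper is clear of them.

```bash
python3 -c "
from h import *
print(sign_off())"
```

```text
the job is handed in; nothing more can be done
None
```

Both tins felt full (about 4 N when lifted), so both now stand upright in the rectangular tray, released, and the job was handed in about 19 s into the 61 s limit.

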